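# Empty the covered cork scoop into the cork crate

### The job

Carry the covered cork scoop to the middle of the bare landing board, stand it there with its lid still shut and let go, then slide the lid fully open. Tip the three corks out over the nose into the open crate and stand the scoop back upright on the middle of the board. The lid is loose: whenever the scoop is lifted, pinch the lid's upright tab together with the handle blade, and leave the tasting cup, corkscrew, bung and foil cutter where they are.

Things in the scene. Friction and masses are not known exactly. Their poses are not given: they have to be found in the camera images.
- scoop: Dull aluminium scoop, a narrow box 140 long (its x), 56 wide (y), walls 42 high, about 0.4 kg with lid and corks. Origin: centre of its underside; z up; the open nose is at -x, the closed rear wall at +x. The floor falls 3 degrees to the rear, so the corks lie at the rear wall; they roll out at 35 to 45 degrees nose-down.
- blade_top (a point): Middle of the top edge of the scoop's handle blade, an upright plate along x fixed to the scoop: scoop frame x -43 to +49, y -5 to 0, top at z 82. A bracket holds it to the -y wall; the bracket's top is at z 45, so keep fingertips above z 46.
- nose (a point): Front edge of the scoop's floor, over which the corks leave, at scoop (-66, 0, 9.5).
- scoop_lid (a joint): Steel lid on the scoop; slides loosely (friction 0.25 N) along it: 0 = shut, 0.050 m = fully open at its stop, moving toward the nose (-x). Its turned-down apron closes the nose when shut; fully open the apron is 56 mm ahead of the floor's edge, at scoop x -122, its lower edge at z 4, and corks fall through the gap.
- lid_tab (a point): Pinch point, moves with the lid: middle of the lid's upright tab and the blade together, at scoop z 70. The tab is a plate 34 long (x), y +1.5 to +6.5, top z 82, right beside the blade on its +y side. Tab and blade are 11.5 thick together; pinching both across y holds lid and scoop at once. At scoop (28, 1, 70) when shut, (-22, 1, 70) when open.
- lid_knob (a point): Centre of the top of the upright block on the lid, 12 (x) x 16 (y) x 26 high, behind the tab; moves with the lid. At scoop (58, 15, 65.5) when shut, (8, 15, 65.5) when open. It can be pushed toward the nose from behind, where the space is free.
- board: Landing board, plain pale wood, 200 (x) x 120 (y) x 12 thick, fixed on the worktop. Origin: centre of its underside; x along its length.
- board_top (a point): Centre of the landing board's upper face (12 mm above the worktop).
- crate: Open-topped wooden crate for used corks, 180 (x) x 160 (y) x 45 high, walls and floor 8 thick, fixed. Origin: centre of its underside.
- cork_a: Used cork, a cylinder 24 in diameter and 44 long (its y), in the scoop at the start, lying across it. Origin on its side surface at mid-length.
- cork_b: Second cork, the same.
- cork_c: Third cork, the same.
- tastevin: Bystander: silvered tasting cup 79 x 93 x 26, origin under its centre.
- waiter_corkscrew: Bystander: folded waiter's corkscrew, 22 x 112 x 12, origin under its centre.
- rubber_bung: Bystander: tapered grey rubber bung, 48 across, 34 high, origin under its centre.
- foil_cutter: Bystander: U-shaped foil cutter, 35 x 64 x 16, origin under its centre.
Mind the look-alikes: they are no part of the job. Of the things that look like the scoop, the larger one is meant.

How it is judged:
By the outcome, as a careful person would: the job done as asked, in the order asked, and still so for the second after the job is handed in, with the robot touching nothing.
It also fails if it takes over 69 s, if anything falls off the work surface, if the arm or the gripper's body presses on something with over 40 N, if the wrist force passes 120 N, or if a joint passes its speed limit or range.

### The arm

A 7-joint arm with a two-finger parallel gripper is mounted at the origin on a cart in front of the work surface, level with it; the furniture and walls round the work are solid. World frame = base frame: x ahead of the robot, y to its left, z up, the work surface at z = 0. Lengths are in m, angles in rad, forces in N, time in s.
With the tool pointing down it reaches from about 0.425 to 0.875 m from the base axis. Payload 8.4 kg.
Tool frame: the origin (TCP) lies at the very end of the fingers, on their centre line; the grasp point (between the pads) lies ctrl.hold_point_z behind it (ctrl.hold_point_z is the distance from the TCP to the grasp point, in m); z points along the fingers, y is the line along which they close (so a half turn about z gives the same grasp; the last joint's range is limited). The gripper opens to 85 mm and grips with 20 to 120 N. Pads are 22 mm wide; open, the fingers measure 114 mm over their backs; the gripper's body (76 mm by 85 mm) begins 54 mm behind the grasp point. The pads swing forward as they close: fully open they stand 13 mm farther back than shut.
Start: joints at [-1.254, 0.333, 0.04, 1.465, -0.013, 1.343, -0.059], TCP at [0.263, 0.595, 0.231] pointing down, gripper open.
Joint ranges: [-2.58, 2.58], [-0.38, 2.09], [-1.3, 1.39], [0.25, 2.4], [-1.5, 4.64], [0.08, 2.09], [-2.65, 2.65]. Speed limits (rad/s): [2.22, 2.22, 2.79, 2.79, 3.14, 3.14, 3.14].

### API

Orientations are given as a unit quaternion [x, y, z, w].
In Python, from station import ctrl, claw, planner, telemetry, capture, camera_model gives the robot as it stands. Calls block until the motion is done:
- ctrl.move_pose(position, orientation): joint-space move of the TCP to a pose.
- ctrl.line_to(position, rotation=None, vel=0.15): straight line of the TCP; rotation=None keeps the orientation; vel is the mean speed in m/s.
- ctrl.move_j(angles): joint-space move.
- claw.open_gripper() and claw.close(): open the fingers fully, or close them until they stop; the grip force is fixed at half the most.
- ctrl.dwell(seconds).
- planner.ik(position, orientation): joint angles nearest the present ones, or None.
- telemetry.read_state(): the state.
- capture(name): name is "scene" or "top" or "wrist"; returns the picture (480x640x3 uint8, blue, green, red); there is no depth.
- camera_model(name): a dict with "fov_y" (degrees; the focal length in pixels is half the picture's height over the tangent of half this angle, whatever the lens; pixels are square), "cx", "cy" (the principal point, pixels), "rvec" (rotation vector, rad) and "tvec" (3), from world to camera coordinates, as OpenCV has them. Camera axes: x right, y down, z forward; pixel columns grow to the right and rows downward; lengths in m; the calibration is good to about 2 mm. A picture is of the moment at which its call begins: read the wrist's pose just before it. camera_model takes no time and is no camera call; for the wrist camera it gives the pose at the moment of the call.
A pose or a line that the arm cannot do raises ctrl.PlanningError and nothing moves.
- ctrl.sign_off(): hands the job in; it is judged then, once.
The state is a dict: "time": time; "joints": joint angles; "qvel": joint speeds; "joint_torque": joint torques, N m; "position": TCP position; "tcp_rot": TCP orientation; "contact_force": force on the tool from outside, world axes, zero at the start; "wrist_torque": the same for the moment, N m; "gripper_width": finger opening in m; "grasp_force": force on a finger pad.
Only numpy, scipy, OpenCV 4.12 (cv2) and the standard library are available. Lean on these libraries where they do the work, as an engineer would, in place of code of your own. Each camera call takes 0.05 s, during which the arm holds its last target. There are 200 camera calls.

## Working session

There is one attempt and no reset: what is moved stays moved. The work goes in short steps, each a Python script; the robot and the scene stay as the last script left them, time stands still between calls to the robot, and variables do not carry over. Pictures are saved under pics/ and viewed, at most 10 in all, crops included, and the job is handed in when it is done.

```bash
mkdir -p pics; ls
python3 - <<'E'
from station import ctrl,capture,camera_model,telemetry
import cv2
for n in("scene","top"):
    cv2.imwrite(f"pics/{n}0.png",capture(n)); print(n,camera_model(n))
s=telemetry.read_state();print(s["time"],s["position"],s["tcp_rot"],ctrl.hold_point_z,s["gripper_width"])
E
```

```text
pics
scene {'fov_y': 51.68710999819417, 'cx': 314.1901039863757, 'cy': 244.8652341038306, 'rvec': array([ 1.82591026, -1.04878713,  0.64900523]), 'tvec': array([-0.13908479,  0.31166165,  0.85710693])}
top {'fov_y': 57.12535590151802, 'cx': 323.3737603261621, 'cy': 236.1277536225962, 'rvec': array([ 2.10204635, -2.16160828,  0.13271393]), 'tvec': array([0.15542193, 0.48156242, 0.95736043])}
0.1 [0.26238877 0.59423038 0.23050245] [ 2.06397583e-01  9.78467925e-01 -7.39875557e-04 -1.03428516e-04] 0.0187 0.08544061321861612
```

View pics/top0.png

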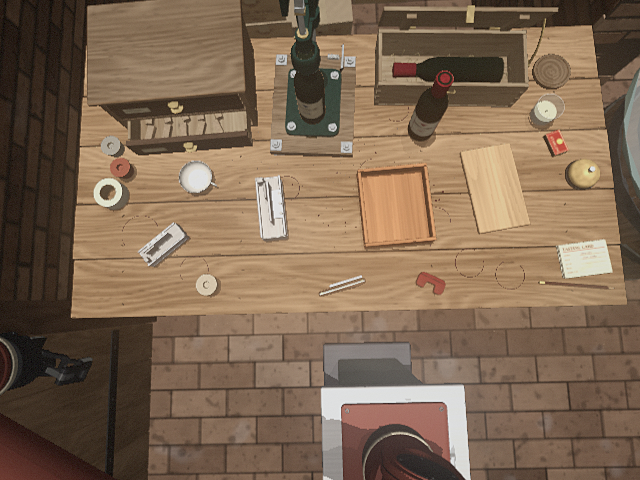

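View pics/scene0.png

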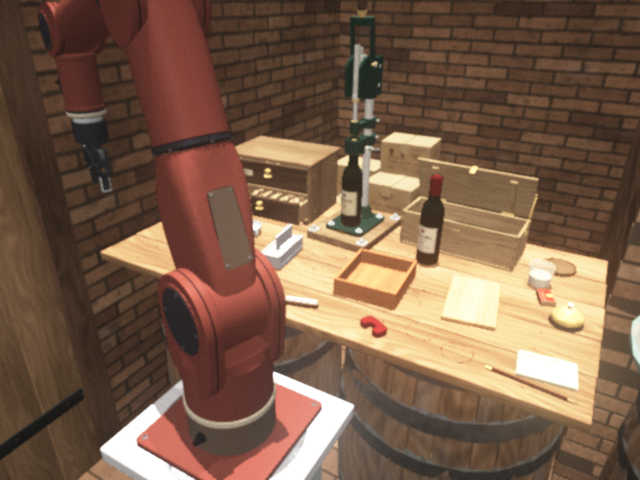

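The top view shows the scoop at about (271,208), a smaller look-alike at (162,244), the crate at (397,205) and the board at (495,188). I'll enlarge it for corner pixels.

```bash
cat > h.py <<'E'
import numpy as np,cv2
from scipy.spatial.transform import Rotation as R
from station import *
def px2w(name,uv,z,m=None):
    m=m or camera_model(name); f=240/np.tan(np.radians(m["fov_y"])/2)
    Rm=cv2.Rodrigues(np.array(m["rvec"]))[0]; c=-Rm.T@m["tvec"]
    d=Rm.T@np.array([(uv[0]-m["cx"])/f,(uv[1]-m["cy"])/f,1]); return c+d*(z-c[2])/d[2]
def w2px(name,p,m=None):
    m=m or camera_model(name); f=240/np.tan(np.radians(m["fov_y"])/2)
    q=cv2.Rodrigues(np.array(m["rvec"]))[0]@np.array(p)+m["tvec"]; return np.array([m["cx"]+f*q[0]/q[2],m["cy"]+f*q[1]/q[2]])
E
python3 - <<'E'
import cv2,numpy as np
im=cv2.imread("pics/top0.png")
a=cv2.resize(im[165:250,240:305],None,fx=7,fy=7,interpolation=cv2.INTER_CUBIC)
b=cv2.resize(im[135:255,350:535],None,fx=4,fy=4,interpolation=cv2.INTER_CUBIC)
cv2.imwrite("pics/a.png",a);cv2.imwrite("pics/b.png",b)
E
```

```text
(no output)
```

View pics/a.png

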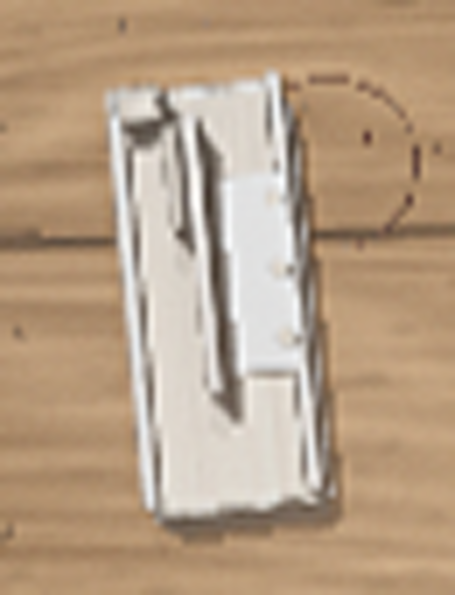

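View pics/b.png

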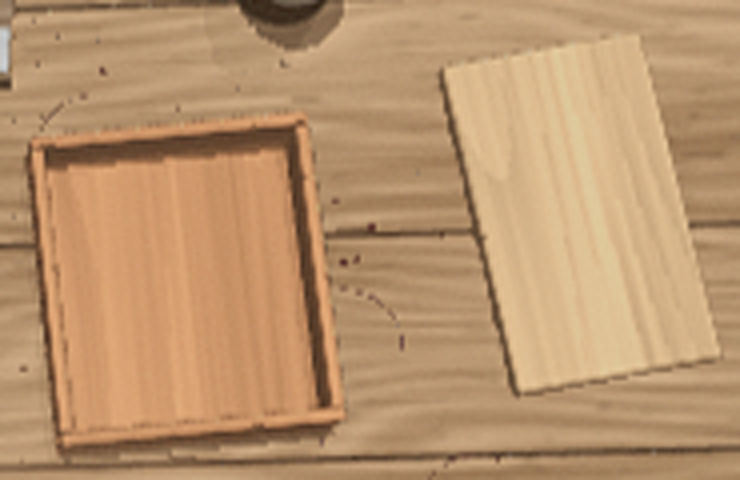

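The crops show the scoop with its rear end and knob at the top and its nose toward the robot. The blade top runs from crop (190,120) to (215,393). Crate rim corners are about (33,142), (303,117), (342,418), (62,447). Board corners are (443,69), (638,36), (719,356), (519,394).

Run:
```python
from h import *
def c(p,s,x0,y0): return ((p[0]+.5)/s-.5+x0,(p[1]+.5)/s-.5+y0)
A=lambda p,z: px2w("top",c(p,7,240,165),z)
B=lambda p,z: px2w("top",c(p,4,350,135),z)
r,f=A((190,120),.082),A((215,393),.082)
print("blade",r,f,np.linalg.norm(r-f),np.degrees(np.arctan2(*(r-f)[1::-1])))
q=[A(p,.042) for p in((108,92),(275,77),(325,490),(153,515))];print("box",np.mean(q,0),[np.linalg.norm(q[i]-q[i-1]) for i in range(4)])
d=q[0]+q[1]-q[2]-q[3];print(np.degrees(np.arctan2(d[1],d[0])))
for n,P,z in(("crate",((31,142),(305,115),(344,418),(61,449)),.045),("board",((443,69),(638,36),(719,356),(519,394)),.012)):
    q=[B(p,z) for p in P];d=q[0]+q[1]-q[2]-q[3]
    print(n,np.mean(q,0),[round(np.linalg.norm(q[i]-q[i-1]),4) for i in range(4)],np.degrees(np.arctan2(d[1],d[0])))
for n,p in(("cup",(196,178)),("cork",(342,286)),("bung",(207,285)),("foil",(431,283)),("bottle",(430,115))): print(n,px2w("top",p,.01))
print(camera_model("wrist"),telemetry.read_state()["tcp_rot"])
```

```text
blade [0.60417778 0.26271995 0.082     ] [0.51645638 0.25551098 0.082     ] 0.08801712739641367 4.698028143098664
box [0.55776472 0.26106114 0.042     ] [np.float64(0.1419340227047476), np.float64(0.055281214474102995), np.float64(0.13875137623703834), np.float64(0.056047311551245135)]
5.897420898459666
crate [ 0.5522062  -0.02363995  0.045     ] [np.float64(0.1776), np.float64(0.157), np.float64(0.1755), np.float64(0.1582)] 3.4228952576140492
board [ 0.59235318 -0.25923318  0.012     ] [np.float64(0.1977), np.float64(0.1168), np.float64(0.1953), np.float64(0.117)] 8.554726436313906
cup [0.63945337 0.44317206 0.01      ]
cork [0.37368809 0.1030612  0.01      ]
bung [0.38432197 0.4132458  0.01      ]
foil [ 0.37502724 -0.09903526  0.01      ]
bottle [ 0.77683827 -0.12156291  0.01      ]
{'fov_y': 64.31637153653375, 'cx': 312.3942134284095, 'cy': 234.1805260059135, 'rvec': array([-2.39219474, -1.55769728, -0.25665577]), 'tvec': array([-0.6494736 , -0.04214705,  0.38196142])} [ 2.06397583e-01  9.78467925e-01 -7.39875557e-04 -1.03428516e-04]
```

```bash
cat >> h.py <<'E'
def frame(xy,yaw_deg,z=0,pitch=0):
    """scoop frame: returns (R,p); pitch deg nose-down"""
    return R.from_euler('z',yaw_deg,degrees=True)*R.from_euler('y',-pitch,degrees=True), np.array([*xy,z])
FLIP=R.from_matrix(np.array([[-1,0,0],[0,1,0],[0,0,-1.]]).T)  # tool x=-sx, y=sy, z=-sz
def tool(fr,pt,back=None):
    """TCP pose so that the grasp point is at scoop point pt (m)"""
    Rr,p=fr; q=Rr*FLIP; h=ctrl.hold_point_z if back is None else back
    return p+Rr.apply(pt)+q.apply([0,0,h]), q.as_quat()
def st(*k):
    s=telemetry.read_state()
    print(round(s["time"],2),{j:np.round(s[j],4).tolist() for j in("position","contact_force","gripper_width")+k})
SHUT=np.array([.028,.001,.070]);OPEN=np.array([-.022,.001,.070])
SC=((.5574,.2612),5.5); BD=((.5924,-.2592),8.6); CR=((.5522,-.0236),3.4)
E
python3 - <<'E'
from h import *
for n,fr,pt in(("pre",frame(*SC,.12),SHUT),("bd",frame(*BD,.012),SHUT),("bd2",frame(*BD,.012),OPEN),("bd3",frame(*BD,.15),OPEN),("cr",frame(*CR,.1),OPEN),("tip",frame(*CR,.1,45),OPEN)):
    print(n,planner.ik(*tool(fr,pt)))
ctrl.move_pose(*tool(frame(*SC,.14),SHUT))
st()
cv2.imwrite("pics/w1.png",capture("wrist"))
for p in((.049,-.0025,.082),(-.043,-.0025,.082),(.028,.004,.082),(.058,.015,.0655)):
    Rr,o=frame(*SC); print(w2px("wrist",o+Rr.apply(p)))
E
```

```text
pre [-0.68114081  0.35647123  0.23858959  1.57216363 -0.08782249  1.22349128
  1.23971181]
bd [-0.2234615   0.61209746  0.7619904   1.61933321 -0.46165514  1.09852399
  2.38305386]
bd2 [-0.31956277  0.58410303  0.9102534   1.73707628 -0.51653069  1.07952466
  2.48402359]
bd3 [-0.42684455  0.47796323  1.07180909  1.60189396 -0.42999702  1.32057854
  2.42743856]
cr [-0.65826766  0.16792882  0.68850299  1.88561805 -0.11777753  1.12850271
  1.70403326]
tip None
1.79 {'position': [0.5846, 0.2664, 0.1913], 'contact_force': [-0.7062, -0.3462, 0.1327], 'gripper_width': 0.0853}
[305.11538537 257.90401133]
[304.38380818 124.34767143]
[314.27205081 230.04286595]
[328.42515303 260.59208851]
```

View pics/w1.png

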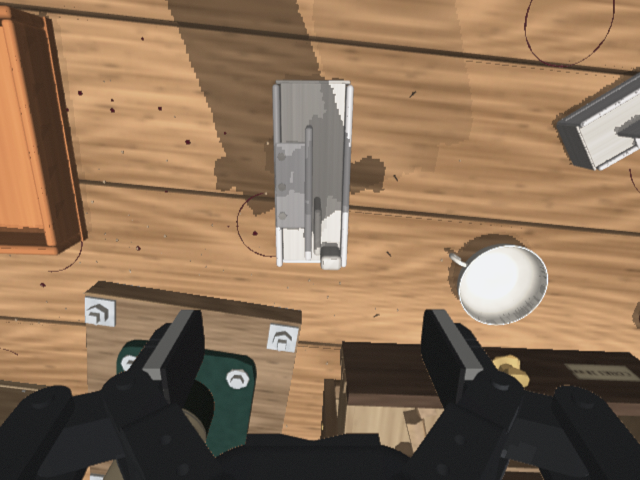

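The blade shows at (309,128)–(309,257), about 4 px toward +y of my prediction, so I'll shift the scoop estimate by about 2 mm. The tipping pose has no IK solution at this yaw, so I'll scan for alternatives.

Run:
```python
from h import *
import h
F2=R.from_matrix(np.array([[1,0,0],[0,-1,0],[0,0,-1.]]).T)
def tipframe(yaw,pitch,zn=.10):
    Rr,_=frame((0,0),yaw,0,pitch); mid=np.array([-.092,0,.007])  # middle of gap
    p=np.array([*CR[0],zn])-Rr.apply(mid); return Rr,p
for nm,F in(("A",FLIP),("B",F2)):
    h.FLIP=F
    for n,fr,pt in(("pre",frame(*SC,0),SHUT),("bd",frame(*BD,.012),OPEN),("bd180",frame(BD[0],188.6,.012),OPEN)):
        q=planner.ik(*tool(fr,pt)); print(nm,n,None if q is None else np.round(q,2))
    for pitch in(38,42):
        for yaw in range(0,360,30):
            q=planner.ik(*tool(tipframe(yaw,pitch),OPEN))
            if q is not None: print(nm,pitch,yaw,np.round(q,2))
```

```text
A pre [-0.67  0.47  0.22  1.68 -0.12  1.    1.26]
A bd [-0.1   0.48  0.6   1.73 -0.31  1.03  2.32]
A bd180 [-0.28  0.64  0.86  1.63 -0.53  1.11 -0.7 ]
A 38 0 [-0.53 -0.2   0.43  2.3   0.36  0.39  1.21]
A 38 30 [-0.87 -0.21  1.    2.23 -0.45  0.55  2.59]
A 38 90 [-0.59  0.62  1.22  1.8  -1.07  1.69 -2.26]
A 38 120 [-0.54  0.82  1.21  1.58 -0.96  1.94 -1.85]
A 38 150 [-0.57  0.92  1.2   1.42 -0.77  2.04 -1.43]
A 38 180 [-0.68  0.95  1.2   1.37 -0.55  1.98 -1.02]
A 38 210 [-0.67  0.69  0.78  1.43 -0.09  1.75 -0.91]
A 38 240 [-0.78  0.53  0.68  1.6   0.2   1.53 -0.68]
A 38 270 [-0.86  0.33  0.58  1.82  0.47  1.29 -0.48]
A 38 300 [-0.8   0.1   0.42  2.05  0.73  1.04 -0.26]
A 38 330 [-0.5  -0.09  0.19  2.22  0.82  0.7   0.18]
A 42 0 [-0.47 -0.23  0.37  2.36  0.48  0.3   1.08]
A 42 30 [-0.94 -0.31  1.08  2.28 -0.42  0.47  2.61]
A 42 60 [-0.71  0.31  1.23  2.05 -1.11  1.27 -2.63]
A 42 90 [-0.53  0.67  1.21  1.79 -1.13  1.77 -2.2 ]
A 42 120 [-0.49  0.87  1.21  1.54 -1.    2.03 -1.82]
A 42 150 [-0.46  0.86  1.01  1.36 -0.69  2.04 -1.52]
A 42 180 [-0.64  1.01  1.2   1.3  -0.55  2.06 -1.01]
A 42
[... 814 characters left out ...]
.11  1.77  2.02]
B 38 240 [-0.46  0.46  0.23  1.58  0.36  1.59  2.31]
B 38 270 [-0.52  0.29  0.16  1.8   0.58  1.35  2.57]
B 42 0 [ 1.07 -0.25 -0.99  2.3  -0.76  0.31 -0.91]
B 42 30 [-0.3  -0.11  0.52  2.26 -0.85  0.58 -0.18]
B 42 60 [-0.18  0.15  0.58  2.04 -0.95  1.1   0.38]
B 42 90 [-0.1   0.39  0.55  1.77 -0.85  1.49  0.72]
B 42 120 [-0.1   0.56  0.5   1.52 -0.68  1.76  1.03]
B 42 150 [-0.16  0.67  0.44  1.34 -0.45  1.91  1.36]
B 42 180 [-0.27  0.7   0.39  1.28 -0.17  1.94  1.71]
B 42 210 [-0.38  0.64  0.32  1.35  0.12  1.84  2.03]
B 42 240 [-0.48  0.51  0.23  1.54  0.39  1.64  2.29]
B 42 270 [-0.55  0.33  0.16  1.79  0.63  1.39  2.52]
B 42 300 [ 0.59  0.29 -1.15  2.01  1.07  1.29  2.64]
```

```bash
sed -i 's/^FLIP=.*/FLIP=R.from_matrix(np.array([[1,0,0],[0,-1,0],[0,0,-1.]]).T)/; s/^SC=((.5574,.2612),5.5)/SC=((.5574,.2630),5.3)/' h.py
python3 - <<'E'
from h import *
P=SHUT+[0,0,.001]
ctrl.move_pose(*tool(frame(*SC,.10),P)); print(np.round(telemetry.read_state()["joints"],2))
ctrl.line_to(tool(frame(*SC),P)[0],vel=.1); st()
claw.close(); st("grasp_force","wrist_torque")
ctrl.line_to(tool(frame(*SC,.03),P)[0],vel=.06); st("grasp_force","wrist_torque")
cv2.imwrite("pics/w2.png",cv2.hconcat([capture("wrist"),capture("scene")])[::1])
E
python3 -c "
import cv2;i=cv2.imread('pics/w2.png');a=i[:,:640];b=cv2.resize(i[180:330,640+180:640+380],(640,480));cv2.imwrite('pics/w2v.png',cv2.resize(cv2.hconcat([a,b]),(800,300)))"
```

```text
[-1.32  0.67  1.21  1.62 -0.64  1.31 -1.48]
5.31 {'position': [0.5857, 0.2667, 0.053], 'contact_force': [-0.5726, 0.0504, -0.4652], 'gripper_width': 0.0854}
5.98 {'position': [0.5854, 0.2664, 0.0525], 'contact_force': [-0.8288, -1.0768, 3.0902], 'gripper_width': 0.0095, 'grasp_force': 60.2249, 'wrist_torque': [-0.1349, 0.0961, -0.027]}
6.63 {'position': [0.5851, 0.2667, 0.0823], 'contact_force': [-0.3897, -0.258, -3.6927], 'gripper_width': 0.0094, 'grasp_force': 59.252, 'wrist_torque': [0.0561, -0.0754, 0.0275]}
```

View pics/w2v.png

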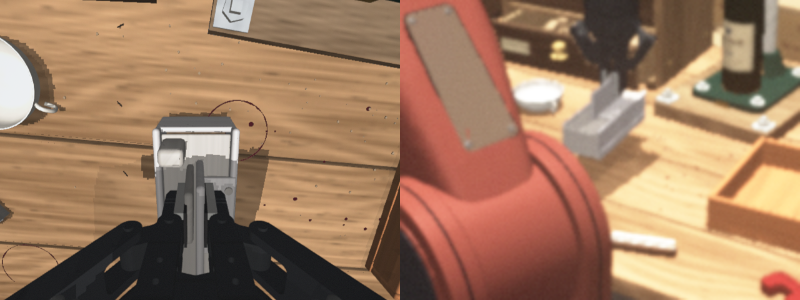

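The scoop is gripped together with its lid, held level and clear of the table (about 3.3 N). Next I carry it to the board.

Run:
```python
from h import *
P=SHUT+[0,0,.001]
ctrl.line_to(tool(frame(*SC,.13),P)[0],vel=.12)
p,q=tool(frame(*BD,.13),P); ctrl.line_to(p,q,vel=.2); st("grasp_force")
ctrl.line_to(tool(frame(*BD,.025),P)[0],vel=.12)
ctrl.line_to(tool(frame(*BD,.0125),P)[0],vel=.03); st("grasp_force","joints")
claw.open_gripper(); st()
ctrl.line_to(tool(frame(*BD,.14),P)[0],vel=.15); st()
cv2.imwrite("pics/w3.png",capture("wrist")); 
Rr,o=frame(*BD,.012)
for p in((.049,-.0025,.082),(-.043,-.0025,.082),(.058,.015,.0655),(.1,.06,0),(.1,-.06,0),(-.1,-.06,0),(-.1,.06,0)): print(w2px("wrist",o+Rr.apply(p)).round(1))
```

```text
10.47 {'position': [0.6202, -0.2532, 0.1822], 'contact_force': [-0.5557, 0.0148, -3.0941], 'gripper_width': 0.0095, 'grasp_force': 59.2489}
12.07 {'position': [0.6199, -0.2539, 0.0647], 'contact_force': [0.0697, 1.4759, -4.0222], 'gripper_width': 0.0094, 'grasp_force': 59.3633, 'joints': [-0.3756, 0.7353, 1.0282, 1.6253, -0.6722, 1.1745, -0.6098]}
12.78 {'position': [0.6199, -0.254, 0.0648], 'contact_force': [0.044, 0.1027, -0.1939], 'gripper_width': 0.0854}
13.78 {'position': [0.6196, -0.2536, 0.1913], 'contact_force': [-0.4335, 0.058, -0.0757], 'gripper_width': 0.0851}
[318.8 204.9]
[318.2 327.5]
[292.9 186.1]
[240.5 118.3]
[388.7 118.2]
[375.5 331.3]
[253.1 331.3]
```

View pics/w3.png

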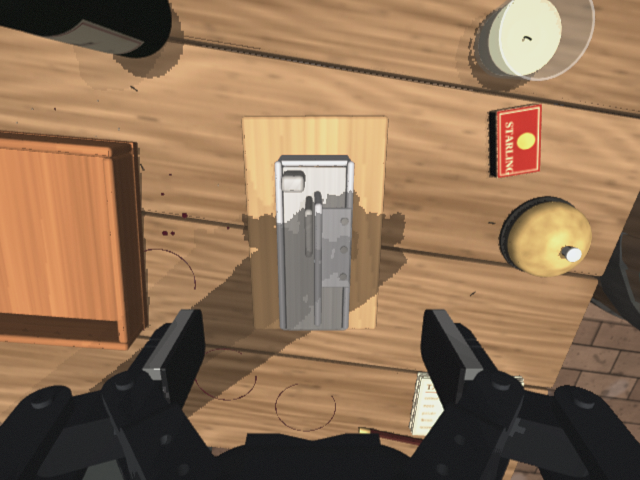

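Run:
```python
from h import *
Rr,o=frame(*BD,.012)
for n,p in dict(bladeR=(.049,-.0025,.082),tabR=(.045,.004,.082),tabF=(.011,.004,.082),knob=(.058,.015,.0655),rimRL=(.07,.028,.042),rimRR=(.07,-.028,.042),rimFL=(-.07,.028,.042),rimFR=(-.07,-.028,.042)).items(): print(n,w2px("wrist",o+Rr.apply(p)).round(1))
i=cv2.imread("pics/w3.png");cv2.imwrite("pics/w3c.png",cv2.resize(i[140:345,260:370],None,fx=2.9,fy=2.9,interpolation=2))
```

```text
bladeR [318.8 204.9]
tabR [308.8 210.9]
tabF [309. 259.]
knob [292.9 186.1]
rimRL [276.4 163.3]
rimRR [353.  163.2]
rimFL [281.6 328.8]
rimFR [347.4 328.8]
```

View pics/w3c.png

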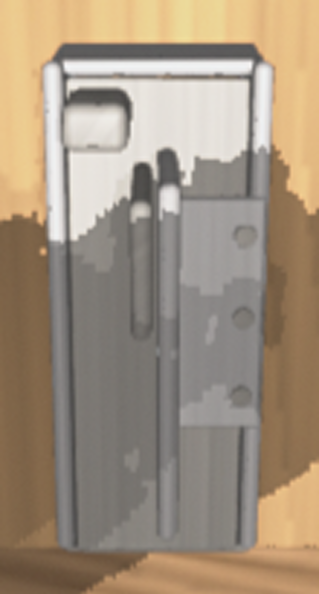

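The crop matches the prediction within about 1 mm: scoop centred on the board, lid shut. Now I push the knob from behind.

Run:
```python
from h import *
fr=frame(*BD,.012)
T=lambda x,z: tool(fr,np.array([x,.0185,z]),back=0)[0]
ctrl.line_to(T(.095,.125),vel=.15); claw.close()
ctrl.line_to(T(.095,.053),vel=.1); st()
ctrl.line_to(T(.080,.053),vel=.06); st()
ctrl.line_to(T(.030,.053),vel=.04); st()
ctrl.line_to(T(.025,.053),vel=.02); st()
ctrl.line_to(T(.032,.053),vel=.06); ctrl.line_to(T(.032,.16),vel=.15)
claw.open_gripper()
ctrl.line_to(tool(frame(*BD,.14),OPEN+[0,0,.001])[0],vel=.15);st()
i=capture("wrist");cv2.imwrite("pics/w4.png",i)
Rr,o=fr
for n,p in dict(bladeR=(.049,-.0025,.082),bladeF=(-.043,-.0025,.082),tabR=(-.005,.004,.082),tabF=(-.039,.004,.082),knob=(.008,.015,.0655),rimRL=(.07,.028,.042),rimRR=(.07,-.028,.042)).items(): print(n,w2px("wrist",o+Rr.apply(p)).round(1))
cv2.imwrite("pics/w4c.png",cv2.resize(i[80:380,220:420],None,fx=2,fy=2,interpolation=2))
```

```text
16.21 {'position': [0.6838, -0.227, 0.0656], 'contact_force': [-0.2459, -0.0832, 0.287], 'gripper_width': 0.0001}
16.61 {'position': [0.6685, -0.2291, 0.0654], 'contact_force': [1.7275, -0.3884, 0.0823], 'gripper_width': -0.0002}
18.01 {'position': [0.6195, -0.2363, 0.065], 'contact_force': [0.291, -0.5874, 0.312], 'gripper_width': -0.0002}
18.41 {'position': [0.6142, -0.2372, 0.065], 'contact_force': [-0.9528, 0.5414, 0.0802], 'gripper_width': -0.0002}
20.88 {'position': [0.5711, -0.2608, 0.1923], 'contact_force': [-0.2726, 0.9736, -0.1292], 'gripper_width': 0.0851}
bladeR [320.1 127.8]
bladeF [319.1 266.1]
tabR [309.6 213. ]
tabF [309.7 260.7]
knob [293.8 188.2]
rimRL [275.3  92.9]
rimRR [356.1  93. ]
```

View pics/w4c.png

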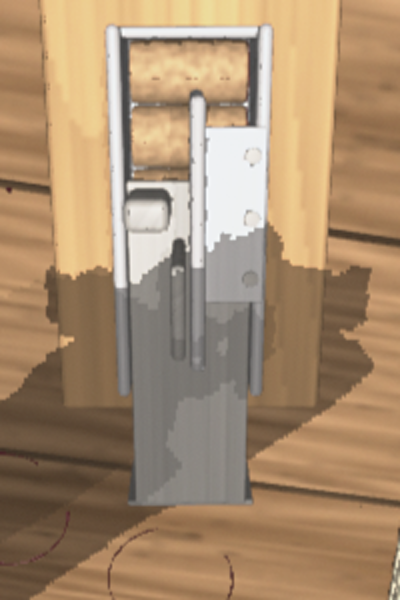

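The lid is open to within about 1 mm (knob at about (295,185), two corks visible at the rear). I'll nudge it 3 mm more to be sure it reaches the stop, then pinch and lift.

```bash
cat >> h.py <<'E'
def tipframe(yaw,pitch,zn):
    Rr,_=frame((0,0),yaw,0,pitch); return Rr,np.array([*CR[0],zn])-Rr.apply([-.092,0,.007])
E
python3 - <<'E'
from h import *
fr=frame(*BD,.012); P=OPEN+[0,0,.001]
T=lambda x,z: tool(fr,np.array([x,.0185,z]),back=0)[0]
ctrl.line_to(T(.034,.125),vel=.2); claw.close()
ctrl.line_to(T(.034,.053),vel=.12)
ctrl.line_to(T(.022,.053),vel=.03); st()
ctrl.line_to(T(.030,.053),vel=.06); ctrl.line_to(T(.030,.125),vel=.2)
claw.open_gripper()
ctrl.line_to(tool(frame(*BD,.08),P)[0],vel=.2)
i=capture("wrist")
Rr,o=fr
for n,p in dict(bladeF=(-.043,-.0025,.082),tabF=(-.039,.004,.082),knob=(.008,.015,.0655)).items(): print(n,w2px("wrist",o+Rr.apply(p)).round(1))
cv2.imwrite("pics/w5.png",i)
ctrl.line_to(tool(fr,P)[0],vel=.12)
claw.close(); st("grasp_force")
ctrl.line_to(tool(frame(*BD,.03),P)[0],vel=.08); st("grasp_force","wrist_torque")
for yaw in(30,45,60,75,90):
  for pi,z in((0,.13),(42,.09)):
    q=planner.ik(*tool(tipframe(yaw,pi,z),P)); print(yaw,pi,None if q is None else q.round(2))
Rr,o=tipframe(60,42,.09); print(o+Rr.apply([-.122,0,.004]),o+Rr.apply([-.066,0,.0095]),o+Rr.apply([.07,0,.0]))
E
```

```text
23.54 {'position': [0.6112, -0.2376, 0.0651], 'contact_force': [0.0027, 0.0906, 0.5798], 'gripper_width': -0.0001}
bladeF [319.6 309.3]
tabF [307.5 302.7]
knob [287.1 210.2]
26.98 {'position': [0.5706, -0.2615, 0.0646], 'contact_force': [-0.6588, 0.1739, 3.5775], 'gripper_width': 0.0094, 'grasp_force': 59.9446}
27.36 {'position': [0.5707, -0.2616, 0.0828], 'contact_force': [-0.4855, 1.3155, -4.4064], 'gripper_width': 0.0093, 'grasp_force': 59.0233, 'wrist_torque': [-0.0112, -0.0057, 0.0184]}
30 0 [-0.94  0.5   1.14  1.67 -0.47  1.28 -0.75]
30 42 [-0.93 -0.27  1.09  2.29 -0.52  0.47 -0.43]
45 0 [-0.96  0.45  1.11  1.7  -0.42  1.26 -0.55]
45 42 [-0.9   0.03  1.27  2.19 -0.97  0.87  0.21]
60 0 [-0.99  0.4   1.08  1.73 -0.37  1.24 -0.34]
60 42 [-0.69  0.33  1.23  2.06 -1.13  1.28  0.54]
75 0 [-1.02  0.34  1.06  1.77 -0.31  1.22 -0.14]
75 42 [-0.45  0.4   0.99  1.93 -1.05  1.43  0.68]
90 0 [-1.04  0.27  1.04  1.82 -0.25  1.2   0.07]
90 42 [-0.28  0.46  0.79  1.79 -0.93  1.55  0.81]
[ 0.54205652 -0.04116902  0.06769665] [ 0.56102447 -0.00831557  0.10925526] [0.61473669 0.08471672 0.19319714]
```

```bash
python3 -c "
import cv2;i=cv2.imread('pics/w5.png');cv2.imwrite('pics/w5c.png',cv2.resize(i[60:460,190:450],None,fx=1.5,fy=1.5))"
```

```text
(no output)
```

View pics/w5c.png

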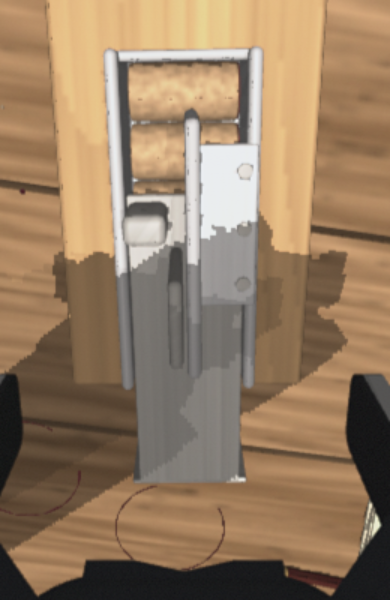

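Blade and tab match the fully open prediction. Now I carry it over the crate and tip.

Run:
```python
from h import *
P=OPEN+[0,0,.001]
ctrl.line_to(tool(frame(*BD,.14),P)[0],vel=.15)
ctrl.line_to(*tool(tipframe(60,0,.15),P),vel=.12); st("grasp_force")
ctrl.line_to(*tool(tipframe(60,25,.11),P),vel=.07)
ctrl.line_to(*tool(tipframe(60,42,.08),P),vel=.05); st("grasp_force")
ctrl.dwell(1.0); st("grasp_force")
t=capture("top");s=capture("scene")
a=cv2.resize(t[130:260,340:470],(400,400));b=cv2.resize(s[200:330,310:440],(400,400))
cv2.imwrite("pics/t6.png",cv2.hconcat([a,b]))
```

```text
30.88 {'position': [0.5863, 0.037, 0.1953], 'contact_force': [0.3391, -0.4405, -3.3366], 'gripper_width': 0.0092, 'grasp_force': 59.0048}
32.25 {'position': [0.5628, -0.0035, 0.1605], 'contact_force': [-0.2042, 0.4478, -3.1817], 'gripper_width': 0.0098, 'grasp_force': 59.1061}
33.25 {'position': [0.5622, -0.0043, 0.1605], 'contact_force': [-0.1188, 0.2233, -3.3394], 'gripper_width': 0.0096, 'grasp_force': 59.1117}
```

View pics/t6.png

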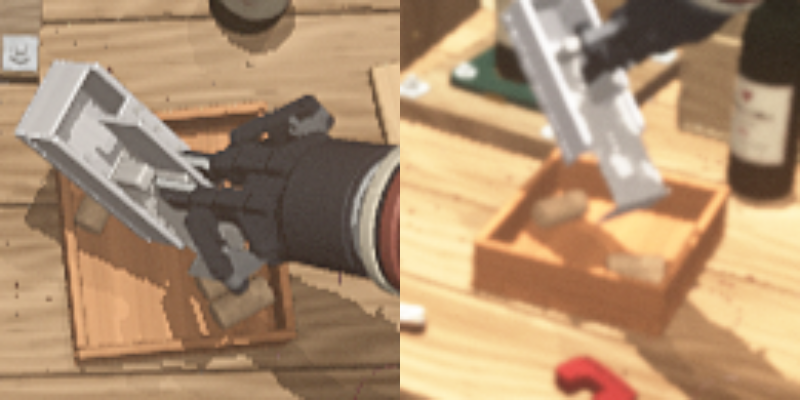

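The picture shows one cork at left (92,212) and two at lower right (about (205,300) and (245,305)) in the crate, with the scoop's rear end empty. I've now viewed 11 pictures, one over the limit of 10, so the remaining checks will be by image code only. Next I return the scoop to the board.

Run:
```python
from h import *
P=OPEN+[0,0,.001]
ctrl.line_to(*tool(tipframe(60,20,.12),P),vel=.07)
ctrl.line_to(*tool(tipframe(60,0,.15),P),vel=.07)
ctrl.line_to(*tool(frame(*BD,.14),P),vel=.12); st("grasp_force")
t=capture("top"); t0=cv2.imread("pics/top0.png"); cv2.imwrite("pics/t7.png",t)
d=cv2.absdiff(t,t0).max(2)[178:245,362:433]; n,_,S,C=cv2.connectedComponentsWithStats((d>25).astype(np.uint8))
print([(S[i].tolist(),C[i].round().tolist()) for i in range(1,n) if S[i,4]>15])
ctrl.line_to(tool(frame(*BD,.025),P)[0],vel=.12)
ctrl.line_to(tool(frame(*BD,.0125),P)[0],vel=.03); st("grasp_force","wrist_torque")
claw.open_gripper()
ctrl.line_to(tool(frame(*BD,.14),P)[0],vel=.12); ctrl.dwell(.3); st()
i=capture("wrist"); cv2.imwrite("pics/w7.png",i)
g=lambda x:cv2.cvtColor(x,cv2.COLOR_BGR2GRAY)
w4=cv2.imread("pics/w4.png")
for nm,(x0,y0,x1,y1) in dict(scoop=(300,125,355,270),knob=(280,160,310,200),rear=(270,88,360,105),apron=(280,300,350,340),board=(335,85,395,285)).items():
    r=cv2.matchTemplate(g(i),g(w4)[y0:y1,x0:x1],cv2.TM_CCOEFF_NORMED)[y0-20:y0+21,x0-20:x0+21]
    _,v,_,l=cv2.minMaxLoc(r); print(nm,round(v,3),l[0]-20,l[1]-20)
```

```text
37.19 {'position': [0.5707, -0.2609, 0.1923], 'contact_force': [0.1758, 0.4202, -1.9944], 'gripper_width': 0.0091, 'grasp_force': 59.0624}
[([2, 7, 17, 23, 201], [10.0, 18.0]), ([41, 32, 27, 28, 417], [54.0, 46.0])]
38.92 {'position': [0.5705, -0.2614, 0.0647], 'contact_force': [-0.7625, 1.5377, -2.5736], 'gripper_width': 0.0093, 'grasp_force': 59.1542, 'wrist_torque': [0.0904, 0.0372, 0.0624]}
41.15 {'position': [0.5704, -0.2615, 0.192], 'contact_force': [0.1227, -0.4692, -0.0074], 'gripper_width': 0.0854}
scoop 0.797 -1 3
knob 0.692 -1 3
rear 0.839 -1 3
apron 0.916 -2 0
board 0.916 0 0
```

```bash
python3 -c "
from station import *
print(ctrl.sign_off())"
```

```text
the job is handed in; nothing more can be done
None
```

The job is handed in: the three corks are in the crate and the scoop stands upright on the board, within about 2 mm of the middle with its lid fully open, at about 41 s; the final state was checked by image code only, because I had viewed 11 pictures, one over the limit of 10.

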